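# Put mixed-up blocked lenses back in their job trays

## Task

The three blocked lenses have ended up in one another's job trays: put each lens into the tray that has the colour of its block, lying flat inside the rim. First park one of them on the empty cork pad and let go of it there, then move the rest. Set every lens down gently rather than dropping it, never let two lenses touch each other, and do not disturb the spray bottle, screwdriver and spectacles.

Things in the scene. Friction and masses are not known exactly. Their poses are not given: they have to be found in the camera images.
- red_lens: blocked spectacle lens, loose, about 60 g: green glass disc, 62 mm diameter, 11 mm thick, flat underneath; on its middle stands a red round block to grip, 22 mm diameter, its top 46 mm above the lens underside, with a white collar (28 mm diameter, up to 12.5 mm above the underside). Starts flat in a tray of another colour. Origin: centre of underside; z up along the block.
- blue_lens: blocked spectacle lens, loose, about 60 g: green glass disc, 62 mm diameter, 11 mm thick, flat underneath; on its middle stands a blue round block to grip, 22 mm diameter, its top 46 mm above the lens underside, with a white collar (28 mm diameter, up to 12.5 mm above the underside). Starts flat in a tray of another colour. Origin: centre of underside; z up along the block.
- yellow_lens: blocked spectacle lens, loose, about 60 g: green glass disc, 62 mm diameter, 11 mm thick, flat underneath; on its middle stands a yellow round block to grip, 22 mm diameter, its top 46 mm above the lens underside, with a white collar (28 mm diameter, up to 12.5 mm above the underside). Starts flat in a tray of another colour. Origin: centre of underside; z up along the block.
- red_tray: red square open job tray, fixed to the bench: 100 x 100 mm outside, 88 x 88 mm inside, rim 14 mm high, floor 4 mm thick; it holds one lens only. Origin: centre of the underside, on the bench; x and y along its sides, z up.
- blue_tray: blue square open job tray, fixed to the bench: 100 x 100 mm outside, 88 x 88 mm inside, rim 14 mm high, floor 4 mm thick; it holds one lens only. Origin: centre of the underside, on the bench; x and y along its sides, z up.
- yellow_tray: yellow square open job tray, fixed to the bench: 100 x 100 mm outside, 88 x 88 mm inside, rim 14 mm high, floor 4 mm thick; it holds one lens only. Origin: centre of the underside, on the bench; x and y along its sides, z up.
- pad: cork parking pad, 110 x 110 mm, 5 mm thick, fixed flat on the bench, empty at the start. Origin: centre of the underside; z up.
- spray: bystander: white spray bottle with blue cap, 38 mm diameter, 115 mm tall, standing loose. Origin: centre of the underside.
- driver: bystander: screwdriver with orange handle, 130 mm long, lying loose near the robot. Origin near its middle, on the bench; x along its length towards the tip.
- spectacles: bystander: folded gold-coloured spectacles, about 134 mm wide (y), 30 mm deep (x), 50 mm high, standing loose. Origin: on the bench under the middle of the front.
Things that resemble listed ones, but are neither listed nor needed, are in the scene too. Leave any black or pink look-alike of the yellow_lens alone. What is shaped like the blue_lens but pink is not meant.

How it is judged:
On the way:
1. one of the lenses lies on the cork pad, released (((horizontal distance between red_lens and pad below 0.036 m and height (world z) of red_lens between 0.002 and 0.009 m and angle between red_lens's own z axis and vertical below 0.08 rad and linear speed of red_lens below 0.02 m/s and contact force between the fingers and red_lens below 0.05 N) or (horizontal distance between blue_lens and pad below 0.036 m and height (world z) of blue_lens between 0.002 and 0.009 m and angle between blue_lens's own z axis and vertical below 0.08 rad and linear speed of blue_lens below 0.02 m/s and contact force between the fingers and blue_lens below 0.05 N) or (horizontal distance between yellow_lens and pad below 0.036 m and height (world z) of yellow_lens between 0.002 and 0.009 m and angle between yellow_lens's own z axis and vertical below 0.08 rad and linear speed of yellow_lens below 0.02 m/s and contact force between the fingers and yellow_lens below 0.05 N))), for 0.2 s.
At the end, for the whole second after the job is handed in: each lens lies flat (within 0.08 rad) and still, released, on the floor of the tray of its block's colour (centre within 20 mm of the tray's centre, underside less than 8 mm above the tray's underside) (horizontal distance between red_lens and red_tray below 0.02 m and z of red_lens in the frame of red_tray between 0 and 0.008 m and angle between each of red_lens, blue_lens, yellow_lens's own z axis and vertical below 0.08 rad and linear speed of each of red_lens, blue_lens, yellow_lens below 0.02 m/s and contact force between the fingers and red_lens below 0.05 N and horizontal distance between blue_lens and blue_tray below 0.02 m and z of blue_lens in the frame of blue_tray between 0 and 0.008 m and contact force between the fingers and blue_lens below 0.05 N and horizontal distance between yellow_lens and yellow_tray below 0.02 m and z of yellow_lens in the frame of yellow_tray between 0 and 0.008 m and contact force between the fingers and yellow_lens below 0.05 N); the robot touches nothing.
It fails at once if two lenses touch (contact force between red_lens and blue_lens above 0.1 N or contact force between blue_lens and yellow_lens above 0.1 N or contact force between yellow_lens and red_lens above 0.1 N).
It fails at once if a lens is dropped (falls free of the fingers at over 0.6 m/s, about 20 mm of fall) ((linear speed of red_lens above 0.6 m/s and contact force between the fingers and red_lens below 0.05 N) or (linear speed of blue_lens above 0.6 m/s and contact force between the fingers and blue_lens below 0.05 N) or (linear speed of yellow_lens above 0.6 m/s and contact force between the fingers and yellow_lens below 0.05 N)).
It fails at once if the spray bottle, screwdriver or spectacles are moved by more than 30 mm (distance of any of spray, driver, spectacles from where it was at the start of the episode above 0.03 m).
It also fails if it takes over 109 s, if anything falls off the work surface, if the arm or the gripper's body presses on something with over 40 N, if the wrist force passes 120 N, or if a joint passes its speed limit or range.

## Robot

A 6-joint arm with a two-finger parallel gripper is mounted at the origin on the work surface. World frame = base frame: x ahead of the robot, y to its left, z up, the work surface at z = 0. Lengths are in m, angles in rad, forces in N, time in s.
With the tool pointing down it reaches from about 0.3 to 0.775 m from the base axis. Payload 14.6 kg.
Tool frame: the origin (TCP) lies midway between the tips of the shut fingers; the grasp point (between the pads) lies 19 mm behind it; z points along the fingers, y is the direction in which the jaws open and shut (so a half turn about z gives the same grasp; the last joint's range is limited). The gripper opens to 94 mm and grips with 3 to 60 N. Pads are 16 mm wide; open, the fingers measure 119 mm over their backs; the gripper's body (75 mm by 177 mm) begins 78 mm behind the grasp point.
Start: joints at [-1.171, 0.3, 1.521, -0, 1.321, -0.067], TCP at [0.248, -0.491, 0.205] pointing down, gripper open.
Joint ranges: [-3.03, 3.03], [-0.79, 2.21], [0.23, 2.52], [-1.04, 4.18], [0, 3.07], [-2.55, 2.55]. Speed limits (rad/s): [2.22, 2.22, 2.57, 3.14, 3.14, 3.14].

## Interface

Orientations are given as [roll, pitch, yaw] about the fixed x, y, z axes, in that order (R = Rz(yaw) Ry(pitch) Rx(roll)).
In Python, from station import readout, imaging, job gives the robot as it stands.
- The arm moves only by the tool arm_command, never from a script. Its argument "increments" is a list of rows, each an object with "gripper": the opening, from 0 (shut) to 1 (fully open); "slide": the shift along the world's x, y, z in m, a list of three; "yaw": the turn about the world's z in rad. A call has 1 to 8 rows; each row is the pose to reach, as a shift and turn from the pose commanded when the call began; what a row does not reach only later rows make up. A row lasts 1/8 s, in which the tool goes at most 62.5 mm and 10.7 degrees, less where a joint would pass 70% of its speed; a pose out of reach is approached as far as the arm can. A call with a gripper value outside its range is refused whole. The fingers move at their own pace and stop on an object; "grip_force" is the grip in N (left out, the last holds). Time passes only in rows, so rows that repeat a pose let the fingers close. It gives the time, the measured TCP pose, the force and the opening at its end, in the units of the state.
- readout.get_obs(): the state, without advancing time (a new reading comes with each control period).
- imaging.camera(name): name is "scene" or "top"; returns a dict with "color" (384x512x3 uint8, red, green, blue), "mtx" (3x3 intrinsics, pixels), "D" ([k1, k2, p1, p2, k3] as OpenCV has them; the pictures are not rectified), "rvec" (rotation vector, rad) and "tvec" (3), from world to camera coordinates, as OpenCV has them. Camera axes: x right, y down, z forward; pixel columns grow to the right and rows downward; lengths in m; the calibration is good to about 2 mm. A picture is of the moment at which its call begins. There is no depth.
- job.hand_in(): hands the job in, once; it reports no verdict.
The state is a dict: "time_s": time; "qpos": joint angles; "joint_vel": joint speeds; "tau": joint torques, N m; "ee_pos": TCP position; "eef_rot": TCP orientation; "force": force on the tool from outside, world axes, zero at the start; "moment": the same for the moment, N m; "grip_width": finger opening in m.
Only numpy, scipy, OpenCV 4.12 (cv2) and the standard library are available. Lean on these libraries where they do the work, as an engineer would, in place of code of your own. Each camera call takes 0.05 s, during which the arm holds its last target. There are 200 camera calls.

## Working session

There is one attempt and no reset: what is moved stays moved. The work goes in short steps, Python scripts to look and compute and a tool call to move; the robot and the scene stay as the last step left them, time stands still between calls to the robot, and variables do not carry over. Pictures are saved under pics/ and viewed, about 12 in all and at most 16, crops included, and the job is handed in when it is done.

Besides the shell and the picture viewer there is one more tool, called after "Emit:" as a command line: name --argument value ..., lists and objects as JSON in quotes. arm_command: Moves the arm, as the interface text tells. Its arguments: {"type":"object","properties":{"increments":{"type":"array","items":{"type":"object","properties":{"gripper":{"type":"number"},"slide":{"type":"array","items":{"type":"number"}},"yaw":{"type":"number"}}}},"grip_force":{"type":"number"}},"required":["increments"]}

```bash
mkdir -p pics
cat > h.py <<'E'
import cv2,numpy as np
from station import readout,imaging,job
def shot(n,f):
    c=imaging.camera(n); cv2.imwrite('pics/'+f,c['color'][:,:,::-1]); return c
def w(c,uv,z):
    p=cv2.undistortPoints(np.array([[uv]],float),c['mtx'],np.array(c['D'],float))[0,0]
    R=cv2.Rodrigues(np.array(c['rvec'],float))[0]; t=np.array(c['tvec'],float).ravel()
    o=-R.T@t; d=R.T@np.array([p[0],p[1],1]); return o+d*(z-o[2])/d[2]
def px(c,P):
    return cv2.projectPoints(np.array(P,float).reshape(-1,1,3),np.array(c['rvec'],float),np.array(c['tvec'],float),c['mtx'],np.array(c['D'],float))[0][:,0]
E
python3 - <<'E'
from h import *
import pickle
d={n:shot(n,n+'0.png') for n in('scene','top')}
pickle.dump(d,open('d0.pkl','wb'))
for c in d.values():
    R=cv2.Rodrigues(np.array(c['rvec'],float))[0];print(-R.T@np.array(c['tvec']).ravel())
print(readout.get_obs())
E
```

```text
[ 1.44435172 -0.3898314   0.78748637]
[ 0.47003684 -0.04817344  1.02012731]
{'time_s': 0.1, 'qpos': array([-1.17058213e+00,  3.00384801e-01,  1.52153912e+00,  3.15560852e-05,
        1.32069154e+00, -6.65919922e-02]), 'joint_vel': array([ 0.00047638, -0.00285967, -0.00177129, -0.00053061, -0.00089844,
        0.00105786]), 'tau': array([ 1.06558808e-03, -5.32644188e+01, -3.53282046e+01,  7.09141418e-02,
        2.34588864e-02, -7.55805445e-05]), 'ee_pos': array([ 0.24743457, -0.49092848,  0.20495141]), 'eef_rot': array([-3.14057415e+00, -9.85589504e-05,  4.66798317e-01]), 'force': array([ 0.46001907,  0.43757801, -0.69434334]), 'moment': array([-0.0197907 , -0.0376692 ,  0.00085777]), 'grip_width': 0.09395828797323137}
```

View pics/top0.png

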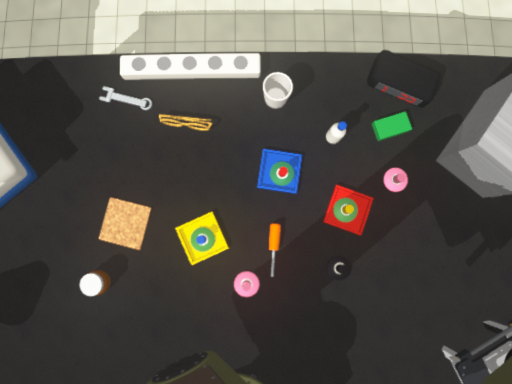

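View pics/scene0.png

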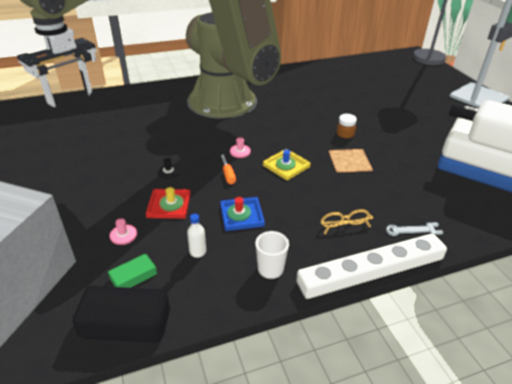

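The top view shows the red lens in the blue tray (282,172), the blue lens in the yellow tray (201,239) and the yellow lens in the red tray (348,210). The pad is at (125,223). The look-alikes are pink at (396,180) and (246,284) and black at (340,268). Only the lenses in the trays have red, blue or yellow blocks. I'll measure, then confirm in a crop.

```bash
cat > meas.py <<'E'
from h import *
RNG={'red':[((0,150,70),(6,255,255)),((174,150,70),(180,255,255))],'blue':[((105,130,70),(125,255,255))],'yellow':[((22,130,90),(33,255,255))],'cork':[((8,60,90),(21,200,255))]}
def mask(c,k):
    h=cv2.cvtColor(c['color'],cv2.COLOR_RGB2HSV); m=0
    for a,b in RNG[k]: m=m|cv2.inRange(h,a,b)
    return m
def comps(c,k):
    n,l,s,ce=cv2.connectedComponentsWithStats(mask(c,k)); return [(s[i,4],ce[i].round(1),l==i) for i in range(1,n) if s[i,4]>15]
def rect(c,m,z):
    ys,xs=np.nonzero(m); P=np.array([w(c,(x,y),z)[:2] for x,y in zip(xs,ys)],np.float32)*1000
    return cv2.minAreaRect(P)
def report(c):
    for k in RNG:
        for a,ce,m in comps(c,k):
            if a>600: print(k,'tray/pad',a,ce,rect(c,m,.005 if k=='cork' else .014))
            else: print(k,'blob',a,ce,'block top centre if lens',(w(c,ce,.048)*1000).round(1), 'z45')
E
python3 - <<'E'
from meas import *; import pickle
d=pickle.load(open('d0.pkl','rb'))
report(d['top']); print('scene'); 
for k in('red','blue','yellow'):
  for a,ce,m in comps(d['scene'],k): print(k,a,ce,(w(d['scene'],ce,.035)*1000).round(1))
im=np.hstack([cv2.resize(d['top']['color'][y-35:y+35,x-35:x+35],(260,260),interpolation=cv2.INTER_CUBIC) for x,y in[(282,172),(201,239),(348,210)]])
cv2.imwrite('pics/crop.png',im[:,:,::-1])
E
```

```text
red blob 21 [402.8  96.7] block top centre if lens [ 807.6 -441.6   48. ] z45
red blob 23 [410.8 100. ] block top centre if lens [ 799.1 -462.1   48. ] z45
red blob 61 [282.6 171.1] block top centre if lens [ 618.5 -131.4   48. ] z45
red tray/pad 1174 [349.2 209.5] ((525.0460815429688, -297.63140869140625), (103.57173919677734, 103.30781555175781), 69.47513580322266)
blue blob 63 [342.1 125. ] block top centre if lens [ 733.2 -281.9   48. ] z45
blue tray/pad 649 [ 16.6 170.2] ((652.0301513671875, 549.1565551757812), (219.39990234375, 99.68561553955078), 3.5422866344451904)
blue tray/pad 1160 [278.4 169.6] ((625.4304809570312, -126.24617004394531), (102.6816635131836, 103.51515197753906), 80.86441040039062)
blue blob 54 [200.5 239.3] block top centre if lens [455.7  68.   48. ] z45
yellow blob 78 [348.1 208.8] block top centre if lens [ 524.8 -289.3   48. ] z45
yellow tray/pad 1331 [201.1 237.6] ((458.83160400390625, 69.95834350585938), (105.14389038085938, 104.96229553222656), 23.77260971069336)
cork blob 549 [185.6 121.6] block top centre if lens [744.3 105.6  48. ] z45
cork tray/pad 2005 [124.5 223.2] ((497.3262634277344, 265.6322937011719), (114.18299865722656, 113.57372283935547), 75.24523162841797)
cork blob 22 [273.  225.8] block top centre if lens [ 486.1 -105.9   48. ] z45
cork blob 23 [269.7 245.4] block top centre if lens [439.4 -97.3  48. ] z45
cork blob 105 [101.7 281. ] block top centre if lens [357.5 306.2  48. ] z45
scene
red 788 [166.8 205. ] [ 565.4 -308.9   35. ]
red 91 [238.7 203.1] [ 616.8 -132.2   35. ]
blue 58 [286.1 155.1] [453.8  68.5  35. ]
blue 987 [475.2 173.6] [709.1 547.9  35. ]
blue 869 [243. 215.] [ 663.6 -135.9   35. ]
blue 87 [194.3 217.7] [ 634.4 -253.5   35. ]
yellow 647 [286.6 165.4] [502.5  49.8  35. ]
yellow 105 [170.  193.7] [ 523.1 -292.5   35. ]
```

View pics/crop.png

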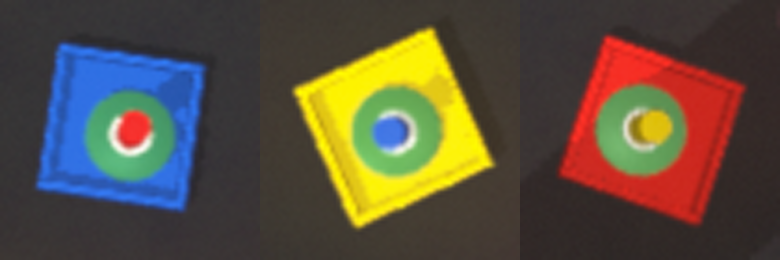

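The crop confirms it: red block in the blue tray, blue in the yellow, yellow in the red, all on green glass. I'll park blue first. The arm goes to above the blue lens at about (0.455, 0.068).

Emit:
arm_command --increments '[{"slide": [0.019,0.05,0],"gripper": 0.6},{"slide": [0.038,0.1,0],"gripper": 0.6},{"slide": [0.057,0.15,0],"gripper": 0.6},{"slide": [0.076,0.2,0],"gripper": 0.6},{"slide": [0.095,0.25,0],"gripper": 0.6},{"slide": [0.114,0.3,0],"gripper": 0.6},{"slide": [0.133,0.35,0],"gripper": 0.6},{"slide": [0.15,0.4,0],"gripper": 0.6}]' --grip_force 20

```text
invalid input
```

Emit:
arm_command --increments '[{"slide": [0.015,0.04,0],"gripper": 0.6},{"slide": [0.03,0.08,0],"gripper": 0.6},{"slide": [0.045,0.12,0],"gripper": 0.6},{"slide": [0.057,0.159,-0.03],"gripper": 0.6},{"slide": [0.057,0.159,-0.07],"gripper": 0.6},{"slide": [0.057,0.159,-0.1],"gripper": 0.6},{"slide": [0.057,0.159,-0.1],"gripper": 0.6},{"slide": [0.057,0.159,-0.1],"gripper": 0.6}]'

```text
invalid input
```

Run:
```python
from h import *
c=shot('scene','s1.png'); o=readout.get_obs(); print(o['ee_pos'],o['eef_rot'],o['force'],o['grip_width'])
cv2.imwrite('pics/s1c.png',cv2.resize(c['color'][80:200,220:380,::-1],None,fx=4,fy=4,interpolation=cv2.INTER_CUBIC))
```

```text
[ 0.24743251 -0.49099086  0.20503184] [-3.14074003e+00 -5.46732369e-05  4.66780517e-01] [0.47541475 0.15411365 0.02322773] 0.09411266156878556
```

View pics/s1c.png

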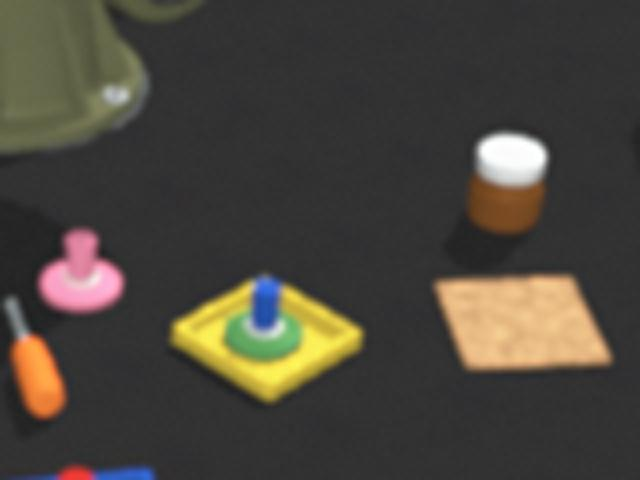

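Both moves were refused and the arm didn't move. Possibly every row needs all the fields, so I'll add yaw.

Emit:
arm_command --increments '[{"slide": [0.019,0.05,0],"yaw": 0,"gripper": 0.6},{"slide": [0.038,0.1,0],"yaw": 0,"gripper": 0.6},{"slide": [0.057,0.15,0],"yaw": 0,"gripper": 0.6},{"slide": [0.076,0.2,0],"yaw": 0,"gripper": 0.6},{"slide": [0.095,0.25,0],"yaw": 0,"gripper": 0.6},{"slide": [0.114,0.3,0],"yaw": 0,"gripper": 0.6},{"slide": [0.133,0.35,0],"yaw": 0,"gripper": 0.6},{"slide": [0.15,0.4,0],"yaw": 0,"gripper": 0.6}]' --grip_force 20

```text
time_s: 1.15
ee_pos: [0.3978, -0.0894, 0.2055]
eef_rot: [3.141, -0.0, 0.467]
force: [1.2, -1.3, 0.2]
grip_width: 0.0567
```

Emit:
arm_command --increments '[{"slide": [0.015,0.04,0],"yaw": 0,"gripper": 0.6},{"slide": [0.03,0.08,0],"yaw": 0,"gripper": 0.6},{"slide": [0.045,0.12,0],"yaw": 0,"gripper": 0.6},{"slide": [0.057,0.159,-0.03],"yaw": 0,"gripper": 0.6},{"slide": [0.057,0.159,-0.07],"yaw": 0,"gripper": 0.6},{"slide": [0.057,0.159,-0.1],"yaw": 0,"gripper": 0.6},{"slide": [0.057,0.159,-0.1],"yaw": 0,"gripper": 0.6},{"slide": [0.057,0.159,-0.1],"yaw": 0,"gripper": 0.6}]'

```text
time_s: 2.15
ee_pos: [0.4551, 0.0678, 0.1066]
eef_rot: [3.141, -0.001, 0.467]
force: [-0.8, -0.5, 0.2]
grip_width: 0.0566
```

Run:
```python
from h import *
c=shot('scene','s1.png'); o=readout.get_obs(); print(o['ee_pos'],o['eef_rot'],o['force'],o['grip_width'])
cv2.imwrite('pics/s1c.png',cv2.resize(c['color'][80:200,220:380,::-1],None,fx=4,fy=4,interpolation=cv2.INTER_CUBIC))
```

```text
[0.45523492 0.067806   0.10684202] [ 3.14077952e+00 -1.93738505e-03  4.66616442e-01] [-0.5413246  -0.31507311 -0.25116004] 0.05642572302583953
```

View pics/s1c.png

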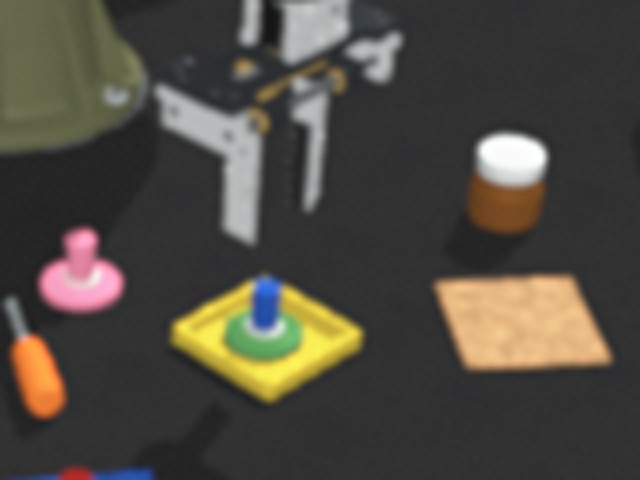

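The gripper hangs over the blue block, with the fingers straddling it (finger tips at crop (240,240) and (310,205), block at (265,300)). Next I descend to about z 0.024 and close.

Emit:
arm_command --increments '[{"slide": [0,0,-0.025],"yaw": 0,"gripper": 0.6},{"slide": [0,0,-0.05],"yaw": 0,"gripper": 0.6},{"slide": [0,0,-0.07],"yaw": 0,"gripper": 0.6},{"slide": [0,0,-0.082],"yaw": 0,"gripper": 0.6},{"slide": [0,0,-0.082],"yaw": 0,"gripper": 0.6},{"slide": [0,0,-0.082],"yaw": 0,"gripper": 0.4},{"slide": [0,0,-0.082],"yaw": 0,"gripper": 0.3},{"slide": [0,0,-0.082],"yaw": 0,"gripper": 0.1}]'

```text
time_s: 3.2
ee_pos: [0.4547, 0.0679, 0.0238]
eef_rot: [3.141, -0.001, 0.467]
force: [-0.2, -0.3, -0.0]
grip_width: 0.03
```

Emit:
arm_command --increments '[{"slide": [0,0,0],"yaw": 0,"gripper": 0.1},{"slide": [0,0,0],"yaw": 0,"gripper": 0.1},{"slide": [0,0,0],"yaw": 0,"gripper": 0.1},{"slide": [0,0,0.01],"yaw": 0,"gripper": 0.1},{"slide": [0,0,0.03],"yaw": 0,"gripper": 0.1},{"slide": [0,0,0.06],"yaw": 0,"gripper": 0.1},{"slide": [0,0,0.08],"yaw": 0,"gripper": 0.1},{"slide": [0,0,0.08],"yaw": 0,"gripper": 0.1}]'

```text
time_s: 4.2
ee_pos: [0.4552, 0.0679, 0.1048]
eef_rot: [3.141, -0.003, 0.467]
force: [0.9, 1.4, -0.7]
grip_width: 0.0216
```

Run:
```python
from h import *
c=shot('scene','s2.png'); o=readout.get_obs(); print(o['ee_pos'],o['eef_rot'],o['force'],o['grip_width'])
cv2.imwrite('pics/s2c.png',cv2.resize(c['color'][80:200,220:380,::-1],None,fx=4,fy=4,interpolation=cv2.INTER_CUBIC))
```

```text
[0.45457434 0.06787413 0.10363425] [ 3.14126843e+00 -8.41086682e-04  4.66850640e-01] [-0.19109364 -0.57176961 -0.77535899] 0.021686643413478028
```

View pics/s2c.png

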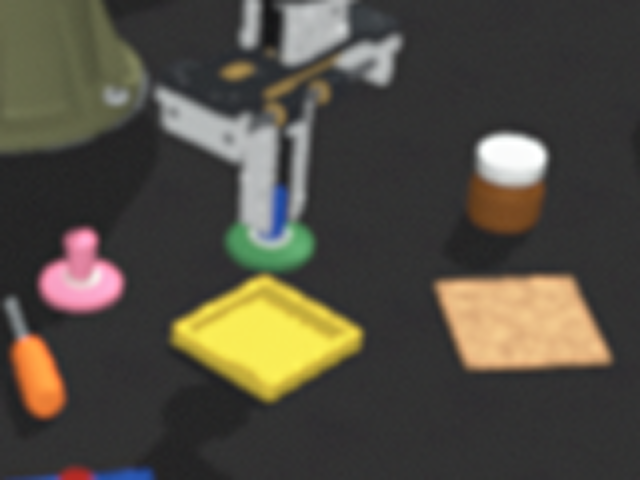

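The blue lens is held and level (crop (270,243)), and the yellow tray is now empty. Next it goes to the pad.

Emit:
arm_command --increments '[{"slide": [0.004,0.02,0],"yaw": 0,"gripper": 0.1},{"slide": [0.011,0.055,0],"yaw": 0,"gripper": 0.1},{"slide": [0.02,0.095,0],"yaw": 0,"gripper": 0.1},{"slide": [0.028,0.135,0],"yaw": 0,"gripper": 0.1},{"slide": [0.036,0.17,0],"yaw": 0,"gripper": 0.1},{"slide": [0.042,0.19,0],"yaw": 0,"gripper": 0.1},{"slide": [0.042,0.198,0],"yaw": 0,"gripper": 0.1},{"slide": [0.042,0.198,-0.02],"yaw": 0,"gripper": 0.1}]'

```text
time_s: 5.25
ee_pos: [0.4967, 0.2661, 0.0834]
eef_rot: [3.141, -0.001, 0.467]
force: [0.5, -0.6, -0.3]
grip_width: 0.0215
```

Emit:
arm_command --increments '[{"slide": [0,0,-0.02],"yaw": 0,"gripper": 0.1},{"slide": [0,0,-0.035],"yaw": 0,"gripper": 0.1},{"slide": [0,0,-0.045],"yaw": 0,"gripper": 0.1},{"slide": [0,0,-0.052],"yaw": 0,"gripper": 0.1},{"slide": [0,0,-0.055],"yaw": 0,"gripper": 0.1},{"slide": [0,0,-0.0575],"yaw": 0,"gripper": 0.1},{"slide": [0,0,-0.0575],"yaw": 0,"gripper": 0.1},{"slide": [0,0,-0.0575],"yaw": 0,"gripper": 0.1}]'

```text
time_s: 6.25
ee_pos: [0.4966, 0.2659, 0.0262]
eef_rot: [-3.142, -0.0, 0.467]
force: [-0.3, 0.7, -0.7]
grip_width: 0.0215
```

Emit:
arm_command --increments '[{"slide": [0,0,-0.001],"yaw": 0,"gripper": 0.1},{"slide": [0,0,-0.001],"yaw": 0,"gripper": 0.1},{"slide": [0,0,-0.001],"yaw": 0,"gripper": 0.25},{"slide": [0,0,-0.001],"yaw": 0,"gripper": 0.4},{"slide": [0,0,-0.001],"yaw": 0,"gripper": 0.6},{"slide": [0,0,-0.001],"yaw": 0,"gripper": 0.6},{"slide": [0,0,0.02],"yaw": 0,"gripper": 0.6},{"slide": [0,0,0.055],"yaw": 0,"gripper": 0.6}]'

```text
time_s: 7.25
ee_pos: [0.4959, 0.2656, 0.0807]
eef_rot: [-3.142, 0.002, 0.467]
force: [0.2, 0.2, 0.8]
grip_width: 0.0562
```

Emit:
arm_command --increments '[{"slide": [0,0,0.03],"yaw": 0,"gripper": 0.6},{"slide": [0.003,-0.06,0.04],"yaw": 0,"gripper": 0.6},{"slide": [0.006,-0.12,0.04],"yaw": 0,"gripper": 0.6},{"slide": [0.009,-0.18,0.04],"yaw": 0,"gripper": 0.6},{"slide": [0.012,-0.24,0.04],"yaw": 0,"gripper": 0.6},{"slide": [0.015,-0.3,0.04],"yaw": 0,"gripper": 0.6},{"slide": [0.018,-0.36,0.04],"yaw": 0,"gripper": 0.6},{"slide": [0.021,-0.42,0.04],"yaw": 0,"gripper": 0.6}]'

```text
time_s: 8.25
ee_pos: [0.5174, -0.1562, 0.1212]
eef_rot: [3.141, -0.0, 0.467]
force: [1.2, 0.6, 0.6]
grip_width: 0.0562
```

Run:
```python
from meas import *
c=shot('top','t3.png'); o=readout.get_obs(); print(o['ee_pos'],o['force'],o['grip_width'])
for k in('blue','yellow','red'):
  for a,ce,m in comps(c,k):
    if a<600:print(k,a,ce,(w(c,ce,.048)*1000).round(1))
```

```text
[ 0.51727857 -0.16197213  0.12112717] [-1.37539673 -4.53549347 -0.56356461] 0.056336303421678995
blue 64 [342.1 125. ] [ 733.2 -281.9   48. ]
blue 69 [119.7 222.5] [497.4 263.8  48. ]
red 22 [403.   96.7] [ 807.6 -442.1   48. ]
red 22 [410.6 100. ] [ 799.1 -461.6   48. ]
red 61 [282.6 171.1] [ 618.5 -131.4   48. ]
red 437 [362.6 213.7] [ 512.5 -324.7   48. ]
```

View pics/t3.png

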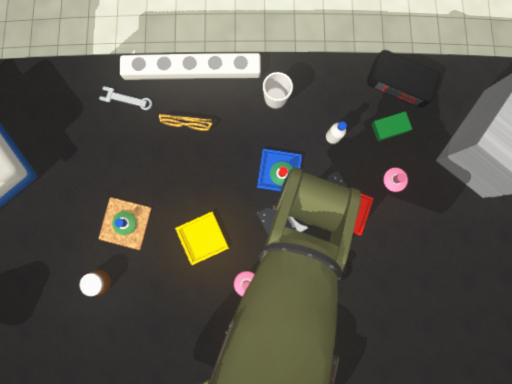

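The blue lens sits flat on the pad at (123,222), measured at (0.497, 0.264). Next is yellow.

Emit:
arm_command --increments '[{"slide": [0.003,-0.06,0],"yaw": 0,"gripper": 0.6},{"slide": [0.006,-0.115,0],"yaw": 0,"gripper": 0.6},{"slide": [0.0065,-0.137,0],"yaw": 0,"gripper": 0.6},{"slide": [0.0065,-0.137,-0.03],"yaw": 0,"gripper": 0.6},{"slide": [0.0065,-0.137,-0.06],"yaw": 0,"gripper": 0.6},{"slide": [0.0065,-0.137,-0.085],"yaw": 0,"gripper": 0.6},{"slide": [0.0065,-0.137,-0.0965],"yaw": 0,"gripper": 0.6},{"slide": [0.0065,-0.137,-0.0965],"yaw": 0,"gripper": 0.6}]'

```text
time_s: 9.3
ee_pos: [0.524, -0.2907, 0.0243]
eef_rot: [-3.141, 0.0, 0.467]
force: [-0.4, 0.0, 0.2]
grip_width: 0.0565
```

Emit:
arm_command --increments '[{"slide": [0,0,0],"yaw": 0,"gripper": 0.4},{"slide": [0,0,0],"yaw": 0,"gripper": 0.3},{"slide": [0,0,0],"yaw": 0,"gripper": 0.1},{"slide": [0,0,0],"yaw": 0,"gripper": 0.1},{"slide": [0,0,0],"yaw": 0,"gripper": 0.1},{"slide": [0,0,0],"yaw": 0,"gripper": 0.1},{"slide": [0,0,0.01],"yaw": 0,"gripper": 0.1},{"slide": [0,0,0.03],"yaw": 0,"gripper": 0.1}]'

```text
time_s: 10.3
ee_pos: [0.5237, -0.291, 0.0549]
eef_rot: [-3.14, 0.001, 0.467]
force: [-0.4, 0.8, 0.1]
grip_width: 0.0214
```

Emit:
arm_command --increments '[{"slide": [0,0,0.025],"yaw": 0,"gripper": 0.1},{"slide": [0,0,0.05],"yaw": 0,"gripper": 0.1},{"slide": [0,0,0.07],"yaw": 0,"gripper": 0.1},{"slide": [0,0,0.08],"yaw": 0,"gripper": 0.1},{"slide": [0,0,0.08],"yaw": 0,"gripper": 0.1},{"slide": [0,0,0.08],"yaw": 0,"gripper": 0.1}]'

```text
time_s: 11.05
ee_pos: [0.5237, -0.291, 0.1337]
eef_rot: [-3.141, 0.001, 0.467]
force: [0.3, -0.3, -0.8]
grip_width: 0.0215
```

Run:
```python
from h import *
c=shot('scene','s4.png'); o=readout.get_obs(); print(o['ee_pos'],o['eef_rot'],o['force'],o['grip_width'])
cv2.imwrite('pics/s4c.png',cv2.resize(c['color'][100:240,90:270,::-1],None,fx=4,fy=4,interpolation=cv2.INTER_CUBIC))
```

```text
[ 0.52370146 -0.29095154  0.13361479] [-3.14038958e+00  7.07788056e-04  4.66814338e-01] [-0.24109546  0.10942688 -1.43237193] 0.02141985327460963
```

View pics/s4c.png

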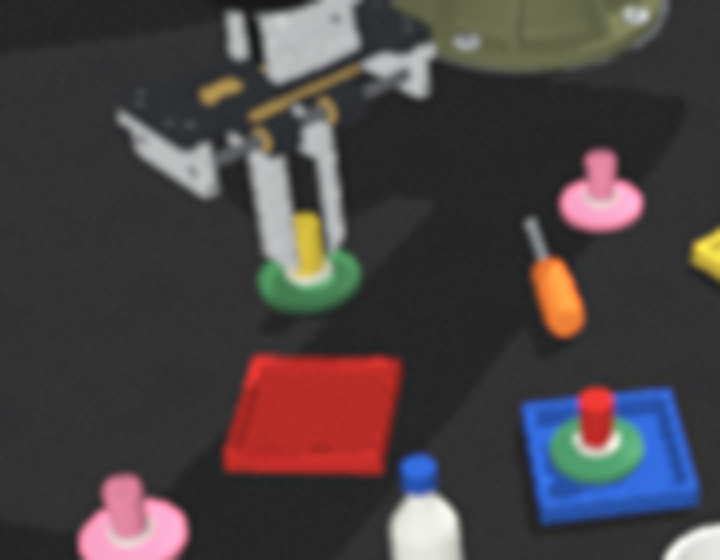

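The yellow lens is held, slightly tilted (crop (310,280)), and the red tray is empty. Next it goes to the yellow tray.

Emit:
arm_command --increments '[{"slide": [-0.004,0.025,0],"yaw": 0,"gripper": 0.1},{"slide": [-0.012,0.065,0],"yaw": 0,"gripper": 0.1},{"slide": [-0.02,0.11,0],"yaw": 0,"gripper": 0.1},{"slide": [-0.028,0.155,0],"yaw": 0,"gripper": 0.1},{"slide": [-0.036,0.2,0],"yaw": 0,"gripper": 0.1},{"slide": [-0.044,0.245,0],"yaw": 0,"gripper": 0.1},{"slide": [-0.052,0.29,0],"yaw": 0,"gripper": 0.1},{"slide": [-0.06,0.33,0],"yaw": 0,"gripper": 0.1}]'

```text
time_s: 12.1
ee_pos: [0.4633, 0.0403, 0.134]
eef_rot: [-3.141, 0.001, 0.467]
force: [0.2, -0.6, -1.2]
grip_width: 0.0213
```

Emit:
arm_command --increments '[{"slide": [-0.0055,0.025,0],"yaw": 0,"gripper": 0.1},{"slide": [-0.0055,0.031,-0.01],"yaw": 0,"gripper": 0.1},{"slide": [-0.0055,0.031,-0.03],"yaw": 0,"gripper": 0.1},{"slide": [-0.0055,0.031,-0.055],"yaw": 0,"gripper": 0.1},{"slide": [-0.0055,0.031,-0.075],"yaw": 0,"gripper": 0.1},{"slide": [-0.0055,0.031,-0.09],"yaw": 0,"gripper": 0.1},{"slide": [-0.0055,0.031,-0.1],"yaw": 0,"gripper": 0.1},{"slide": [-0.0055,0.031,-0.105],"yaw": 0,"gripper": 0.1}]'

```text
time_s: 13.1
ee_pos: [0.4585, 0.0697, 0.029]
eef_rot: [-3.141, 0.0, 0.467]
force: [-0.3, 0.1, -0.7]
grip_width: 0.0215
```

Emit:
arm_command --increments '[{"slide": [0,0,-0.003],"yaw": 0,"gripper": 0.1},{"slide": [0,0,-0.005],"yaw": 0,"gripper": 0.1},{"slide": [0,0,-0.005],"yaw": 0,"gripper": 0.1},{"slide": [0,0,-0.005],"yaw": 0,"gripper": 0.1}]'

```text
time_s: 13.6
ee_pos: [0.4587, 0.0699, 0.0247]
eef_rot: [3.141, -0.001, 0.467]
force: [-0.6, -0.1, 0.6]
grip_width: 0.0216
```

Contact. I release, rise and go to above the red lens at (0.6175, -0.132).

Emit:
arm_command --increments '[{"slide": [0,0,0],"yaw": 0,"gripper": 0.25},{"slide": [0,0,0],"yaw": 0,"gripper": 0.4},{"slide": [0,0,0],"yaw": 0,"gripper": 0.6},{"slide": [0,0,0],"yaw": 0,"gripper": 0.6},{"slide": [0,0,0.02],"yaw": 0,"gripper": 0.6},{"slide": [0,0,0.055],"yaw": 0,"gripper": 0.6},{"slide": [0,0,0.096],"yaw": 0,"gripper": 0.6},{"slide": [0.02,-0.03,0.096],"yaw": 0,"gripper": 0.6}]'

```text
time_s: 14.6
ee_pos: [0.4797, 0.0406, 0.1235]
eef_rot: [3.139, -0.005, 0.469]
force: [0.2, 0.9, -0.7]
grip_width: 0.0565
```

Emit:
arm_command --increments '[{"slide": [0.035,-0.04,0],"yaw": 0,"gripper": 0.6},{"slide": [0.07,-0.08,0],"yaw": 0,"gripper": 0.6},{"slide": [0.1,-0.12,0],"yaw": 0,"gripper": 0.6},{"slide": [0.139,-0.16,0],"yaw": 0,"gripper": 0.6},{"slide": [0.139,-0.172,0],"yaw": 0,"gripper": 0.6},{"slide": [0.139,-0.172,-0.03],"yaw": 0,"gripper": 0.6},{"slide": [0.139,-0.172,-0.03],"yaw": 0,"gripper": 0.6}]'

```text
time_s: 15.48
ee_pos: [0.616, -0.1315, 0.0885]
eef_rot: [-3.139, 0.003, 0.467]
force: [-0.4, -0.6, -0.1]
grip_width: 0.0565
```

Run:
```python
from h import *
c=shot('scene','s5.png'); o=readout.get_obs(); print(o['ee_pos'],o['force'],o['grip_width'])
cv2.imwrite('pics/s5c.png',cv2.resize(c['color'][100:260,150:350,::-1],None,fx=4,fy=3.7,interpolation=cv2.INTER_CUBIC))
```

```text
[ 0.6168313  -0.13162403  0.09026066] [0.00303445 0.26773559 1.08161361] 0.05633277909687318
```

View pics/s5c.png

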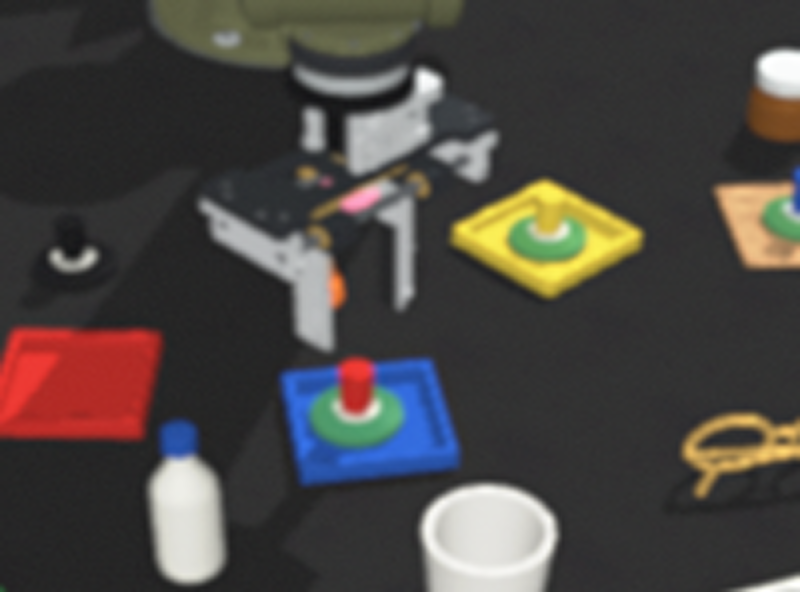

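The yellow lens sits flat in the yellow tray (crop (545,235)), and the fingers straddle the red block at (357,385). Next I grip red.

Emit:
arm_command --increments '[{"slide": [0,0,-0.03],"yaw": 0,"gripper": 0.6},{"slide": [0,0,-0.055],"yaw": 0,"gripper": 0.6},{"slide": [0,0,-0.066],"yaw": 0,"gripper": 0.6},{"slide": [0,0,-0.066],"yaw": 0,"gripper": 0.6},{"slide": [0,0,-0.066],"yaw": 0,"gripper": 0.4},{"slide": [0,0,-0.066],"yaw": 0,"gripper": 0.3},{"slide": [0,0,-0.066],"yaw": 0,"gripper": 0.1},{"slide": [0,0,-0.066],"yaw": 0,"gripper": 0.1}]'

```text
time_s: 16.52
ee_pos: [0.6176, -0.1322, 0.0247]
eef_rot: [3.141, -0.0, 0.467]
force: [0.2, 1.1, 1.7]
grip_width: 0.0211
```

Emit:
arm_command --increments '[{"slide": [0,0,0],"yaw": 0,"gripper": 0.1},{"slide": [0,0,0],"yaw": 0,"gripper": 0.1},{"slide": [0,0,0.01],"yaw": 0,"gripper": 0.1},{"slide": [0,0,0.03],"yaw": 0,"gripper": 0.1},{"slide": [0,0,0.06],"yaw": 0,"gripper": 0.1},{"slide": [0,0,0.08],"yaw": 0,"gripper": 0.1},{"slide": [-0.01,-0.02,0.08],"yaw": 0,"gripper": 0.1},{"slide": [-0.03,-0.055,0.08],"yaw": 0,"gripper": 0.1}]'

```text
time_s: 17.52
ee_pos: [0.5866, -0.1878, 0.1039]
eef_rot: [-3.141, 0.001, 0.468]
force: [-1.1, -0.7, -0.4]
grip_width: 0.0215
```

Emit:
arm_command --increments '[{"slide": [-0.02,-0.035,0],"yaw": 0,"gripper": 0.1},{"slide": [-0.04,-0.07,0],"yaw": 0,"gripper": 0.1},{"slide": [-0.063,-0.1,0],"yaw": 0,"gripper": 0.1},{"slide": [-0.063,-0.111,-0.005],"yaw": 0,"gripper": 0.1},{"slide": [-0.063,-0.111,-0.03],"yaw": 0,"gripper": 0.1},{"slide": [-0.063,-0.111,-0.055],"yaw": 0,"gripper": 0.1},{"slide": [-0.063,-0.111,-0.07],"yaw": 0,"gripper": 0.1},{"slide": [-0.063,-0.111,-0.075],"yaw": 0,"gripper": 0.1}]'

```text
time_s: 18.52
ee_pos: [0.5243, -0.2979, 0.0285]
eef_rot: [-3.14, 0.001, 0.467]
force: [-0.2, -0.4, 0.0]
grip_width: 0.0214
```

Emit:
arm_command --increments '[{"slide": [0,0,-0.003],"yaw": 0,"gripper": 0.1},{"slide": [0,0,-0.005],"yaw": 0,"gripper": 0.1},{"slide": [0,0,-0.005],"yaw": 0,"gripper": 0.1},{"slide": [0,0,-0.005],"yaw": 0,"gripper": 0.1}]'

```text
time_s: 19.02
ee_pos: [0.5246, -0.2982, 0.0248]
eef_rot: [3.141, -0.0, 0.467]
force: [-0.5, 0.2, -0.1]
grip_width: 0.0218
```

Emit:
arm_command --increments '[{"slide": [0,0,0],"yaw": 0,"gripper": 0.25},{"slide": [0,0,0],"yaw": 0,"gripper": 0.4},{"slide": [0,0,0],"yaw": 0,"gripper": 0.6},{"slide": [0,0,0],"yaw": 0,"gripper": 0.6},{"slide": [0,0,0.02],"yaw": 0,"gripper": 0.6},{"slide": [0,0,0.055],"yaw": 0,"gripper": 0.6},{"slide": [0,0,0.096],"yaw": 0,"gripper": 0.6},{"slide": [-0.002,0.04,0.096],"yaw": 0,"gripper": 0.6}]'

```text
time_s: 20.02
ee_pos: [0.5238, -0.2599, 0.1251]
eef_rot: [3.135, -0.004, 0.464]
force: [-0.4, 1.3, -1.4]
grip_width: 0.0563
```

Emit:
arm_command --increments '[{"slide": [-0.003,0.06,0],"yaw": 0,"gripper": 0.6},{"slide": [-0.006,0.12,0],"yaw": 0,"gripper": 0.6},{"slide": [-0.009,0.18,0],"yaw": 0,"gripper": 0.6},{"slide": [-0.012,0.24,0],"yaw": 0,"gripper": 0.6},{"slide": [-0.015,0.3,0],"yaw": 0,"gripper": 0.6},{"slide": [-0.018,0.36,0],"yaw": 0,"gripper": 0.6},{"slide": [-0.021,0.42,0],"yaw": 0,"gripper": 0.6},{"slide": [-0.024,0.48,0],"yaw": 0,"gripper": 0.6}]'

```text
time_s: 21.02
ee_pos: [0.4984, 0.2239, 0.1222]
eef_rot: [3.141, -0.002, 0.467]
force: [0.3, 0.7, 1.0]
grip_width: 0.0566
```

Emit:
arm_command --increments '[{"slide": [-0.002,0.043,0],"yaw": 0,"gripper": 0.6},{"slide": [-0.002,0.043,0],"yaw": 0,"gripper": 0.6},{"slide": [-0.002,0.043,-0.03],"yaw": 0,"gripper": 0.6}]'

```text
time_s: 21.4
ee_pos: [0.4978, 0.2653, 0.0929]
eef_rot: [3.141, -0.005, 0.467]
force: [-0.1, -0.4, -0.3]
grip_width: 0.0562
```

Run:
```python
from h import *
c=shot('scene','s6.png'); o=readout.get_obs(); print(o['ee_pos'],o['force'],o['grip_width'])
cv2.imwrite('pics/s6c.png',cv2.resize(c['color'][80:250,130:400,::-1],None,fx=2.9,fy=2.9,interpolation=cv2.INTER_CUBIC))
```

```text
[0.49558543 0.26388002 0.08775204] [-0.68382786 -0.61767236 -4.07762181] 0.05648105895094719
```

View pics/s6c.png

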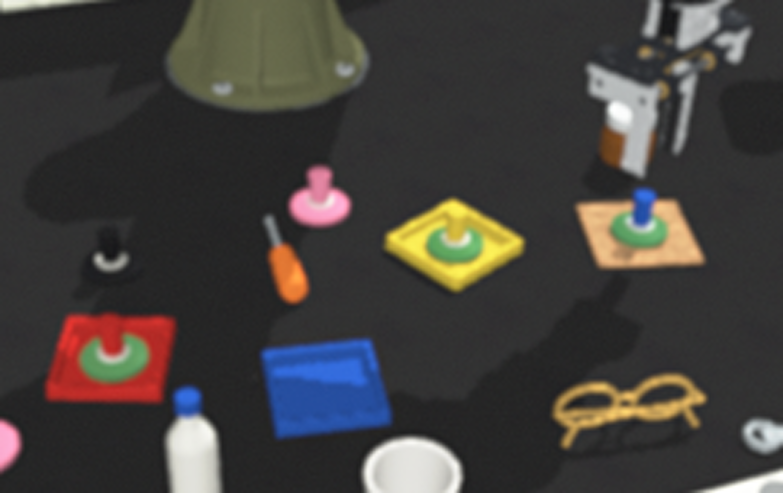

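Red is in the red tray (crop (112,350)), yellow is in its own, and blue is on the pad under the fingers. The last transfer is blue to the blue tray.

Emit:
arm_command --increments '[{"slide": [0,0,-0.03],"yaw": 0,"gripper": 0.6},{"slide": [0,0,-0.055],"yaw": 0,"gripper": 0.6},{"slide": [0,0,-0.065],"yaw": 0,"gripper": 0.6},{"slide": [0,0,-0.065],"yaw": 0,"gripper": 0.6},{"slide": [0,0,-0.065],"yaw": 0,"gripper": 0.4},{"slide": [0,0,-0.065],"yaw": 0,"gripper": 0.3},{"slide": [0,0,-0.065],"yaw": 0,"gripper": 0.1},{"slide": [0,0,-0.065],"yaw": 0,"gripper": 0.1}]'

```text
time_s: 22.45
ee_pos: [0.4966, 0.2649, 0.0257]
eef_rot: [3.142, -0.0, 0.467]
force: [-0.1, -0.5, 2.6]
grip_width: 0.0221
```

Emit:
arm_command --increments '[{"slide": [0,0,0],"yaw": 0,"gripper": 0.1},{"slide": [0,0,0],"yaw": 0,"gripper": 0.1},{"slide": [0,0,0.01],"yaw": 0,"gripper": 0.1},{"slide": [0,0,0.03],"yaw": 0,"gripper": 0.1},{"slide": [0,0,0.06],"yaw": 0,"gripper": 0.1},{"slide": [0,0,0.085],"yaw": 0,"gripper": 0.1},{"slide": [0.008,-0.02,0.095],"yaw": 0,"gripper": 0.1},{"slide": [0.02,-0.055,0.095],"yaw": 0,"gripper": 0.1}]'

```text
time_s: 23.45
ee_pos: [0.5169, 0.21, 0.1219]
eef_rot: [3.141, -0.002, 0.468]
force: [-0.4, 0.2, -0.0]
grip_width: 0.0214
```

Emit:
arm_command --increments '[{"slide": [0.013,-0.04,0],"yaw": 0,"gripper": 0.1},{"slide": [0.027,-0.085,0],"yaw": 0,"gripper": 0.1},{"slide": [0.042,-0.13,0],"yaw": 0,"gripper": 0.1},{"slide": [0.057,-0.175,0],"yaw": 0,"gripper": 0.1},{"slide": [0.072,-0.22,0],"yaw": 0,"gripper": 0.1},{"slide": [0.087,-0.265,0],"yaw": 0,"gripper": 0.1},{"slide": [0.1,-0.305,0],"yaw": 0,"gripper": 0.1},{"slide": [0.1085,-0.33,0],"yaw": 0,"gripper": 0.1}]'

```text
time_s: 24.45
ee_pos: [0.6252, -0.1221, 0.1208]
eef_rot: [3.141, -0.0, 0.465]
force: [0.8, -0.0, -1.0]
grip_width: 0.0219
```

Emit:
arm_command --increments '[{"slide": [0,-0.006,0],"yaw": 0,"gripper": 0.1},{"slide": [0,-0.006,-0.015],"yaw": 0,"gripper": 0.1},{"slide": [0,-0.006,-0.04],"yaw": 0,"gripper": 0.1},{"slide": [0,-0.006,-0.065],"yaw": 0,"gripper": 0.1},{"slide": [0,-0.006,-0.082],"yaw": 0,"gripper": 0.1},{"slide": [0,-0.006,-0.09],"yaw": 0,"gripper": 0.1},{"slide": [0,-0.006,-0.094],"yaw": 0,"gripper": 0.1},{"slide": [0,-0.006,-0.096],"yaw": 0,"gripper": 0.1}]'

```text
time_s: 25.45
ee_pos: [0.6253, -0.1262, 0.0249]
eef_rot: [3.141, -0.001, 0.467]
force: [0.3, 0.1, -0.2]
grip_width: 0.022
```

Emit:
arm_command --increments '[{"slide": [0,0,0],"yaw": 0,"gripper": 0.1},{"slide": [0,0,0],"yaw": 0,"gripper": 0.25},{"slide": [0,0,0],"yaw": 0,"gripper": 0.4},{"slide": [0,0,0],"yaw": 0,"gripper": 0.6},{"slide": [0,0,0],"yaw": 0,"gripper": 0.6},{"slide": [0,0,0.02],"yaw": 0,"gripper": 0.6},{"slide": [0,0,0.055],"yaw": 0,"gripper": 0.6},{"slide": [0,0,0.1],"yaw": 0,"gripper": 0.6}]'

```text
time_s: 26.45
ee_pos: [0.6248, -0.1261, 0.1264]
eef_rot: [-3.141, 0.0, 0.467]
force: [0.1, 0.4, 0.9]
grip_width: 0.0565
```

Emit:
arm_command --increments '[{"slide": [0,0,0.05],"yaw": 0,"gripper": 0.6},{"slide": [-0.04,0.02,0.08],"yaw": 0,"gripper": 0.6},{"slide": [-0.08,0.05,0.08],"yaw": 0,"gripper": 0.6},{"slide": [-0.12,0.08,0.08],"yaw": 0,"gripper": 0.6},{"slide": [-0.16,0.11,0.08],"yaw": 0,"gripper": 0.6},{"slide": [-0.2,0.12,0.08],"yaw": 0,"gripper": 0.6},{"slide": [-0.24,0.12,0.08],"yaw": 0,"gripper": 0.6},{"slide": [-0.26,0.12,0.08],"yaw": 0,"gripper": 0.6}]'

```text
time_s: 27.45
ee_pos: [0.3636, -0.006, 0.2058]
eef_rot: [3.14, -0.002, 0.467]
force: [1.2, 0.3, -0.0]
grip_width: 0.0562
```

Emit:
arm_command --increments '[{"slide": [0,0,0],"yaw": 0,"gripper": 0.6},{"slide": [0,0,0],"yaw": 0,"gripper": 0.6},{"slide": [0,0,0],"yaw": 0,"gripper": 0.6},{"slide": [0,0,0],"yaw": 0,"gripper": 0.6}]'

```text
time_s: 27.95
ee_pos: [0.3653, -0.0062, 0.2043]
eef_rot: [-3.141, 0.0, 0.467]
force: [0.2, 0.2, 0.4]
grip_width: 0.0564
```

Run:
```python
from meas import *
c=shot('top','t7.png'); s=shot('scene','s7.png'); o=readout.get_obs(); print(o['ee_pos'],o['force'],o['grip_width'])
# green glass centroid per lens
for n,cam in(('top',c),('scene',s)):
  h=cv2.cvtColor(cam['color'],cv2.COLOR_RGB2HSV); m=cv2.inRange(h,(60,80,50),(85,255,255))
  N,l,st,ce=cv2.connectedComponentsWithStats(m)
  for i in range(1,N):
    if st[i,4]>80:
      x0,y0,ww,hh=st[i,:4]; print(n,st[i,4],ce[i].round(),(w(cam,(x0+(ww-1)/2,y0+(hh-1)/2),.012)*1000).round(1))
A=cv2.resize(c['color'][140:280,160:400,::-1],(780,455)[:2],interpolation=cv2.INTER_CUBIC)
cv2.imwrite('pics/t7c.png',A)
cv2.imwrite('pics/s7c.png',cv2.resize(s['color'][120:260,100:360,::-1],(780,420),interpolation=cv2.INTER_CUBIC))
```

```text
[ 0.36513461 -0.00614221  0.20429556] [ 0.0314132  -0.42662608  1.30888033] 0.0565138863386701
top 806 [392. 126.] [ 741.9 -420.9   12. ]
top 295 [279. 171.] [ 626.9 -125.4   12. ]
scene 130 [455.   8.] [-609.3 1555.9   12. ]
scene 94 [467.   8.] [-589.2 1622.7   12. ]
scene 88 [170. 205.] [ 533.9 -301.    12. ]
scene 174 [242. 215.] [ 634.9 -130.6   12. ]
scene 1118 [132. 272.] [ 733.4 -420.9   12. ]
```

View pics/t7c.png

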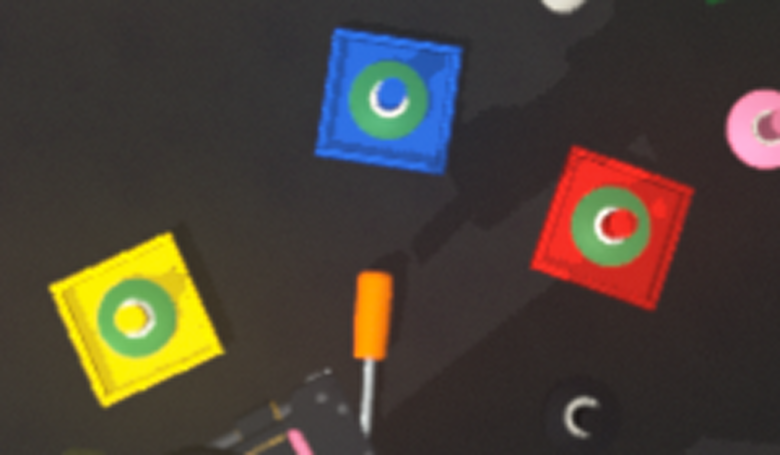

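View pics/s7c.png

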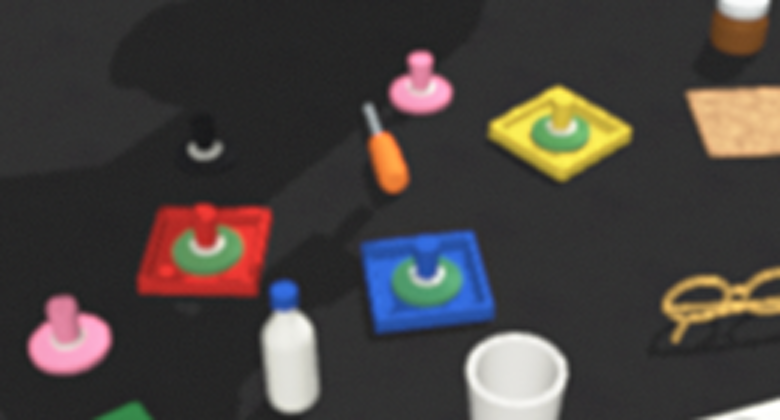

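All three lenses lie flat and centred in the trays of their own colour, and the screwdriver, spray bottle and spectacles are where they were. The arm is clear, so I'm handing in.

```bash
python3 -c "
from station import job; print(job.hand_in())"
```

```text
the job is handed in; nothing more can be done
None
```

The job is handed in: each lens is in the tray of its block's colour, released, and the run took about 28 s of the 109 s allowed. I parked the blue lens on the cork pad and let go, moved yellow to the yellow tray, then red to the red tray, then blue from the pad to the blue tray.

- **Position:** the final top and scene views show all three lenses flat and near the middle of their trays. The only one I measured numerically in the last top view was blue, about 2 mm from its tray's centre. My colour filter did not pick out red and yellow there, so I judged those by eye. Both were lowered at the measured tray centres. In the scene view, red's glass measured about 10 mm from its tray's centre and blue's about 10 mm, but that estimate is coarse because the blocks hide part of the glass.
- **Bystanders:** the spray bottle, screwdriver, spectacles and the pink and black look-alikes look unmoved.
- **Robot:** the gripper was open and held clear at about 0.20 m height.
- **Problems:** my first two move calls were refused as invalid input, before the arm had moved. They were accepted once every row included a yaw value. The yellow lens hung slightly tilted in the fingers while carried, but lies flat now.

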